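# Bolt the larger medicine chest

## Task

Two grey steel medicine chests stand on the dispensary counter with the bolts on their hatches drawn back. Bolt the larger chest: slide its barrel bolt across into the keeper, then turn the bolt's handle all the way down into the notch in the guard rail, so that the handle points level out over the chest's front edge. Leave the smaller chest's bolt as it is.

Things in the scene. Friction and masses are not known exactly. Their poses are not given: they have to be found in the camera images.
- chest: Larger grey steel chest, fixed: 200 (x) x 320 (y) x 90 (z) mm. Origin: centre of underside; -x is its front, towards the robot. The bolt's axis is parallel to y at x -70, z 112 mm; its guides and keeper rise to z 123. Guard rail in front of it, x -87 to -81, top at z 117, open from y -22 to 8 (the notch). Beyond the front face the space below the lowered handle is free. A carton lies at the back.
- bolt (a joint): Slide of the larger chest's steel bolt, in m along the chest's +y: 0 drawn back, 0.060 its end stop, fully across. The handle stands on it at chest y = -60 mm + slide. The guard rail stops the handle about 50 degrees from upright unless the slide is 0.043 or more, where it meets the notch. Stays where left; friction about 2.5 N.
- handle (a joint): Turn a of the larger chest's handle about the bolt's axis, in rad: 0 upright, growing towards the chest's front (-x), 1.571 level, its stop. A 10 mm round bar ending in a 20 mm ball, centre 58 mm from the axis: chest x = -70 - 58 sin(a), z = 112 + 58 cos(a) mm. Stays where left; 1 to 2 N at the ball turns it.
- small_chest_knob (a point): Centre of the 14 mm ball on the bolt handle of the smaller chest (160 x 220 mm, 70 mm high; same pattern, ball 41 mm from its bolt's axis). To be left as it is.

How it is judged:
By the outcome, as a careful person would: the job done as asked, in the order asked, and still so for the second after the job is handed in, with the robot touching nothing.
It also fails if it takes over 35 s, if anything falls off the work surface, if the arm or the gripper's body presses on something with over 40 N, if the wrist force passes 120 N, or if a joint passes its speed limit or range.

## Robot

A 6-joint arm with a two-finger parallel gripper is mounted at the origin on the work surface. World frame = base frame: x ahead of the robot, y to its left, z up, the work surface at z = 0. Lengths are in m, angles in rad, forces in N, time in s.
With the tool pointing down it reaches from about 0.3 to 0.75 m from the base axis. Payload 8.5 kg.
Tool frame: the origin (TCP) lies at the very end of the fingers, on their centre line; the grasp point (between the pads) lies 19 mm behind it; z points along the fingers, y is the line along which they close (so a half turn about z gives the same grasp; the last joint's range is limited). The gripper opens to 88 mm and grips with 3 to 60 N. Pads are 18 mm wide; open, the fingers measure 123 mm over their backs; the gripper's body (75 mm by 187 mm) begins 45 mm behind the grasp point.
Start: joints at [1.02, 0.381, 1.297, -0, 1.464, -0.215], TCP at [0.181, 0.519, 0.239] pointing down, gripper open.
Joint ranges: [-3.11, 3.11], [-0.89, 2.33], [0.22, 2.48], [-1.42, 4.56], [0.17, 2.85], [-2.88, 2.88]. Speed limits (rad/s): [2.39, 2.39, 3.14, 3.14, 3.14, 3.14].

## Interface

Orientations are given as [roll, pitch, yaw] about the fixed x, y, z axes, in that order (R = Rz(yaw) Ry(pitch) Rx(roll)).
In Python, from cell import readout, grab_frame, calibration, robot gives the robot as it stands. The module is installed in compiled form; this text tells all that it offers.
- The arm moves only by the tool step_arm, never from a script. Its argument "targets" is a list of rows, each a list of 3 entries, a list of its own where there are three numbers: the opening in per cent of the stroke, from 0 (shut) to 100 (fully open), then the shift along the tool's x, y, z in cm, then the turn, a rotation vector about the tool's x, y, z in rad. A call has 1 to 12 rows; each row is the pose to reach, as a shift and turn from the pose commanded when the call began, along the tool's axes at that moment; what a row does not reach only later rows make up. A row lasts 1/10 s, in which the tool goes at most 50 mm and 8.59 degrees, less where a joint would pass 70% of its speed; a pose out of reach is approached as far as the arm can. A call with a gripper value outside its range is refused whole. The fingers move at their own pace and stop on an object; the grip force is fixed at half the most. Time passes only in rows, so rows that repeat a pose let the fingers close. It gives the time, the measured TCP pose, the force, the opening and the grip force at its end, in the units of the state.
- readout.state(): the state, without advancing time (a new reading comes with each control period).
- grab_frame(name): name is "scene" or "top" or "wrist"; returns (picture, depth): 480x640x3 uint8, red, green, blue; 480x640 float32, m along the optical axis (not along the pixel's ray), 0 where there is no reading.
- calibration(name): a dict with "vfov" (degrees; the focal length in pixels is half the picture's height over the tangent of half this angle, whatever the lens; pixels are square), "cx", "cy" (the principal point, pixels), "T" (4x4, takes a point from camera to world coordinates). Camera axes: x right, y down, z forward; pixel columns grow to the right and rows downward; lengths in m; the calibration is good to about 2 mm. A picture is of the moment at which its call begins: read the wrist's pose just before it. calibration takes no time and is no camera call; for the wrist camera it gives the pose at the moment of the call.
- robot.job_done(): hands the job in; it is judged then, once.
The state is a dict: "clock": time; "joint_pos": joint angles; "joint_vel": joint speeds; "effort": joint torques, N m; "ee_pos": TCP position; "orientation": TCP orientation; "ft_force": force on the tool from outside, world axes, zero at the start; "torque": the same for the moment, N m; "gripper_width": finger opening in m; "grip_force": force on a finger pad.
Only numpy, scipy, OpenCV 4.12 (cv2) and the standard library are available. Lean on these libraries where they do the work, as an engineer would, in place of code of your own. Each camera call takes 0.05 s, during which the arm holds its last target. There are 200 camera calls.

## Working session

There is one attempt and no reset: what is moved stays moved. The work goes in short steps, Python scripts to look and compute and a tool call to move; the robot and the scene stay as the last step left them, time stands still between calls to the robot, and variables do not carry over. Pictures are saved under pics/ and viewed, at most 10 in all, crops included, and the job is handed in when it is done.

Besides the shell and the picture viewer there is one more tool, called after "Emit:" by a JSON object that holds its "api" and its "payload". step_arm: Moves the arm, as the interface text tells. Its arguments: {"type":"object","properties":{"targets":{"type":"array","items":{"type":"array"}}},"required":["targets"]}

```bash
mkdir -p pics; cat > h.py <<'E'
import numpy as np, cv2
from cell import readout, grab_frame, calibration, robot
def K(n):
    c=calibration(n); return c, 240/np.tan(np.radians(c["vfov"]/2))
def cloud(n,d,c,f):
    v,u=np.mgrid[0:480,0:640]
    P=np.stack([(u-c["cx"])*d/f,(v-c["cy"])*d/f,d],-1)
    return P@np.array(c["T"])[:3,:3].T+np.array(c["T"])[:3,3]
def snap(n,tag):
    c,f=K(n); im,d=grab_frame(n); cv2.imwrite(f"pics/{tag}.png",im[:,:,::-1]); np.savez(f"{tag}.npz",im=im,P=cloud(n,d,c,f),d=d)
E
python3 - <<'E'
from h import *
print(readout.state()); snap("top","top0"); snap("scene","scene0")
for n in("top","scene"): print(calibration(n))
E
```

```text
{'clock': 0.0, 'joint_pos': array([ 1.01970447e+00,  3.81187883e-01,  1.29821327e+00, -2.50195300e-05,
        1.46358347e+00, -2.15303281e-01]), 'joint_vel': array([6.43854008e-04, 4.43549189e-04, 8.96437600e-05, 3.50266486e-04,
       1.88601250e-03, 4.70134236e-04]), 'effort': array([ 2.60266579e-04, -4.37928665e+01, -2.24562532e+01,  7.13612535e-02,
        3.51513166e-02, -1.22678948e-04]), 'ee_pos': array([0.18110159, 0.51905016, 0.23815814]), 'orientation': array([-3.14022751e+00, -2.73088299e-04,  2.80580658e+00]), 'ft_force': array([-0.30808725,  0.86010193, -0.21669858]), 'torque': array([0.02961275, 0.04443749, 0.01475459]), 'grip_force': 0.0, 'gripper_width': 0.08827764604149366}
{'vfov': 57.272929478440126, 'cx': 318.73402551404496, 'cy': 236.6365516438847, 'T': array([[-0.00827067, -0.98992608,  0.14134336,  0.43684199],
       [-0.99977692,  0.01093326,  0.01807153, -0.06243158],
       [-0.01943483, -0.14116237, -0.98979567,  0.81610388],
       [ 0.        ,  0.        ,  0.        ,  1.        ]])}
{'vfov': 47.8105108351776, 'cx': 323.75511051221594, 'cy': 232.18289719816056, 'T': array([[ 0.10081056,  0.70080861, -0.70619015,  1.3270494 ],
       [ 0.99481677, -0.08049137,  0.0621348 , -0.10286313],
       [-0.01329761, -0.70879365, -0.70529053,  0.89005299],
       [ 0.        ,  0.        ,  0.        ,  1.        ]])}
```

View pics/top0.png

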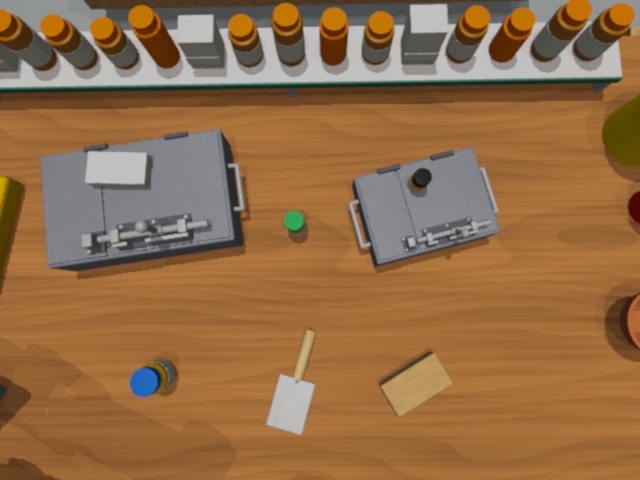

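View pics/scene0.png

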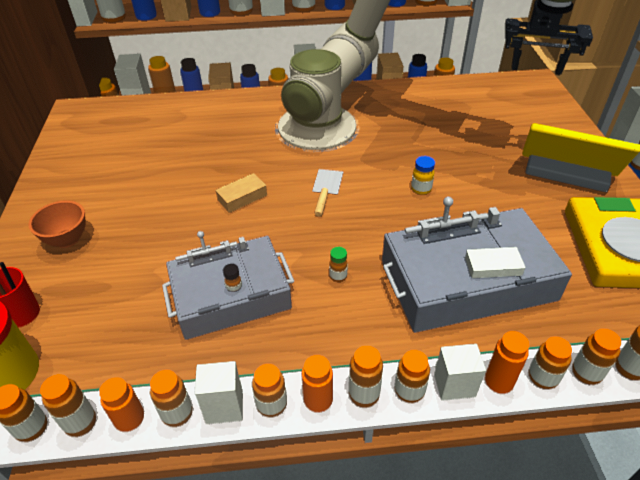

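The larger chest is at upper left in the top view (corners about (42,157), (222,132), (242,240), (50,267)), with its knob at about (142,227) and its keeper at the left, towards +y. The blue bottle at (150,380) stands in front of the chest.

```bash
python3 - <<'E'
from h import *
z=np.load("top0.npz"); P=z["P"]; im=z["im"]
sub=P[100:290,20:260].reshape(-1,3)
m=(abs(sub[:,2]-.09)<.006); q=sub[m]
print(m.sum(), np.median(q[:,2]))
r=cv2.minAreaRect((q[:,:2]*1000).astype(np.float32)); print(r, cv2.boxPoints(r))
k=sub[sub[:,2]>.148]; print("knob",len(k),k.mean(0),k.min(0),k.max(0))
s=np.load("scene0.npz"); Q=s["P"][190:215,435:460].reshape(-1,3); k=Q[Q[:,2]>.15]; print("scene knob",len(k),k.mean(0),k.min(0),k.max(0))
b=P[350:410,120:185].reshape(-1,3); b=b[b[:,2]>.02]; print("bottle",b.min(0),b.max(0))
for n,I,(a,b,c,d) in(("a",im,(200,275,70,220)),("b",s["im"],(180,260,380,520))):
    cv2.imwrite(f"pics/c{n}.png",cv2.resize(np.ascontiguousarray(I[a:b,c:d,::-1]),None,fx=5,fy=5,interpolation=cv2.INTER_CUBIC))
E
```

```text
16637 0.0898173489189128
((614.7454833984375, 265.7867126464844), (201.16171264648438, 319.4856872558594), 8.173197746276855) [[492.4763   409.60788 ]
 [537.8962    93.367226]
 [737.01465  121.965546]
 [691.5948   438.2062  ]]
knob 355 [0.48692997 0.06272624 0.52487668] [ 0.43684199 -0.06243158  0.14842893] [0.55712624 0.2249498  0.81610388]
scene knob 106 [0.57445969 0.20329343 0.19040562] [ 0.54262806 -0.10286313  0.15014649] [1.3270494  0.22141262 0.89005299]
bottle [ 0.28221704 -0.06243158  0.02005623] [0.43684199 0.2601739  0.81610388]
```

View pics/ca.png

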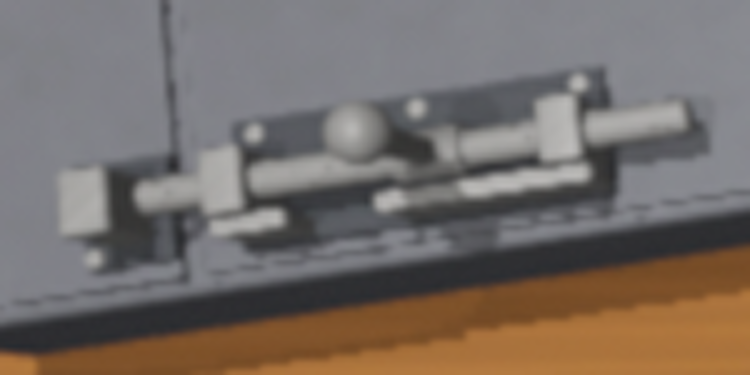

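The crop shows the ball above the bolt, the keeper at far left, and the notch gap in the rail left of the base. The chest is 201 x 319 mm with yaw 8.2 deg, which fits. Next I check the knob without invalid points.

```bash
cat >> h.py <<'E'
C=np.array([.6147,.2658,0]); A=np.radians(8.17)
R=np.array([[np.cos(A),-np.sin(A),0],[np.sin(A),np.cos(A),0],[0,0,1]])
def w(p): return C+R@(np.array(p)/1000)
def loc(p): return (np.asarray(p)-C)@R*1000
from scipy.spatial.transform import Rotation as Ro
def rel(p):
    s=readout.state(); T=Ro.from_euler("xyz",s["orientation"]); g=Ro.from_matrix(R@np.diag([-1,1,-1]))
    print("shift cm",(T.inv().apply(p-s["ee_pos"])*100).round(2),"turn",(T.inv()*g).as_rotvec().round(3),"tcp local",loc(s["ee_pos"]).round(1))
E
python3 - <<'E'
from h import *
for t in("top0","scene0"):
    z=np.load(t+".npz"); L=loc(z["P"][z["d"]>0])
    m=(L[:,2]>152)&(L[:,2]<200)&(abs(L[:,0]+70)<70)&(abs(L[:,1])<120); k=L[m]
    print(t,len(k),k.mean(0),k.min(0),k.max(0))
    # sphere fit r=10
    from scipy.optimize import least_squares
    k=k[k[:,2]>163]
    r=least_squares(lambda c:np.linalg.norm(k-c,axis=1)-10,k.mean(0)-[0,0,8],loss="soft_l1"); print(r.x.round(1))
    # guides/keeper tops
    m=(L[:,2]>118)&(L[:,2]<130)&(abs(L[:,0]+70)<30)&(abs(L[:,1])<150); g=L[m]; print("guides",g.mean(0).round(1),g.min(0),g.max(0))
rel(w([-70,-60,220])); 
E
```

```text
top0 154 [-74.16834926 -42.07606707 175.06091754] [-82.42649615 -49.87363161 152.42765661] [-63.75020974 -30.89646632 181.17976439]
[-72.8 -39.6 169.8]
guides [-71.7  -6.3 121.4] [ -87.5964185  -124.82178105  118.00736795] [-59.4796355   77.896469   129.58425962]
scene0 98 [-69.19428097 -44.21165133 170.99237325] [-79.61260154 -52.06008341 152.00125507] [-62.50590387 -33.90634539 180.48571669]
[-73.4 -41.6 170.2]
guides [-68.7 -14.1 121.4] [ -85.17568856 -127.52116953  118.0000088 ] [-57.19568466  76.09465106 129.5088517 ]
shift cm [-45.83 -18.17   1.83] turn [-0.001 -0.001 -0.478] tcp local [-393.2  312.3  238.2]
```

The knob is measured at chest (-73, -40.5, 170) by both cameras. So the handle is upright and the slide stands at about 0.02, which agrees with the gap to the notch. I'll go above the ball and turn the gripper so that it closes along the bolt.

```bash
python3 - <<'E'
from h import *
rel(w([-73,-40.5,220]))
E
```

```text
shift cm [-44.67 -16.57   1.83] turn [-0.001 -0.001 -0.478] tcp local [-393.2  312.3  238.2]
```

Emit:
{"api": "step_arm", "payload": {"targets": [[60, [-10, -3.7, 0], [0, 0, -0.12]], [60, [-20, -7.4, 0], [0, 0, -0.24]], [60, [-30, -11, 0.5], [0, 0, -0.36]], [60, [-40, -15, 1], [0, 0, -0.478]], [60, [-44.7, -16.6, 1.5], [0, 0, -0.478]], [60, [-44.7, -16.6, 1.8], [0, 0, -0.478]], [60, [-44.7, -16.6, 1.8], [0, 0, -0.478]], [60, [-44.7, -16.6, 1.8], [0, 0, -0.478]], [60, [-44.7, -16.6, 1.8], [0, 0, -0.478]], [60, [-44.7, -16.6, 1.8], [0, 0, -0.478]], [60, [-44.7, -16.6, 1.8], [0, 0, -0.478]], [60, [-44.7, -16.6, 1.8], [0, 0, -0.478]]]}}

```text
clock: 1.3
ee_pos: [0.5483, 0.2152, 0.2202]
orientation: [3.141, -0.001, -3.0]
ft_force: [-0.3, -0.4, -0.5]
gripper_width: 0.0532
grip_force: 0.0
```

```bash
python3 - <<'E'
from h import *
rel(w([-73,-40.5,153])); s=readout.state(); print(s["clock"],s["gripper_width"],s["joint_pos"].round(2)); snap("wrist","w1")
E
```

```text
shift cm [-0.01  0.01  6.72] turn [ 0.    -0.001 -0.001] tcp local [-73.  -40.6 220.2]
1.3 0.05315064242551683 [ 0.17  0.46  1.22  0.    1.46 -1.54]
```

View pics/w1.png

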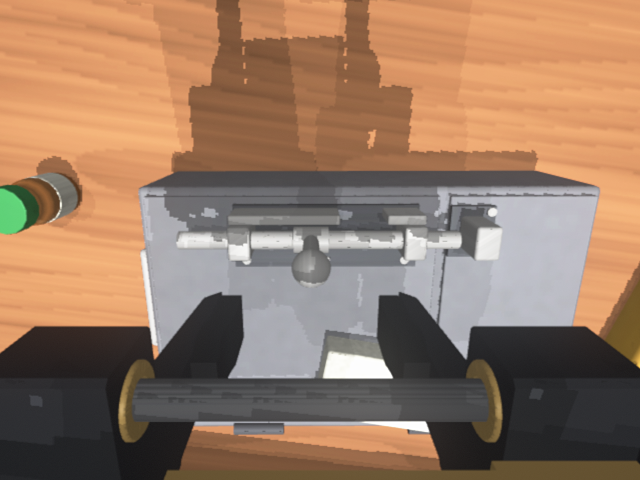

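The wrist view shows the ball at (311,267), centred between the fingers, with the notch gap at columns 340-385 and the keeper at (485,238). Descend and grip.

Emit:
{"api": "step_arm", "payload": {"targets": [[60, [0, 0, 3], [0, 0, 0]], [60, [0, 0, 5.5], [0, 0, 0]], [60, [0, 0, 6.7], [0, 0, 0]], [60, [0, 0, 6.7], [0, 0, 0]], [0, [0, 0, 6.7], [0, 0, 0]], [0, [0, 0, 6.7], [0, 0, 0]], [0, [0, 0, 6.7], [0, 0, 0]], [0, [0, 0, 6.7], [0, 0, 0]], [0, [0, 0, 6.7], [0, 0, 0]], [0, [0, 0, 6.7], [0, 0, 0]]]}}

```text
clock: 2.35
ee_pos: [0.5487, 0.2154, 0.1542]
orientation: [3.141, 0.001, -2.999]
ft_force: [-0.2, 0.3, 2.9]
gripper_width: 0.018
grip_force: 30.0
```

Emit:
{"api": "step_arm", "payload": {"targets": [[0, [0, 0.5, 0], [0, 0, 0]], [0, [0, 1, 0], [0, 0, 0]], [0, [0, 1.5, 0], [0, 0, 0]], [0, [0, 2, 0], [0, 0, 0]], [0, [0, 2.5, 0], [0, 0, 0]], [0, [0, 3, 0], [0, 0, 0]], [0, [0, 3.4, 0], [0, 0, 0]], [0, [0, 3.7, 0], [0, 0, 0]], [0, [0, 3.8, 0], [0, 0, 0]], [0, [0, 3.8, 0], [0, 0, 0]]]}}

```text
clock: 3.35
ee_pos: [0.5432, 0.2535, 0.1541]
orientation: [3.141, 0.001, -2.999]
ft_force: [-0.9, -0.5, 5.1]
gripper_width: 0.0175
grip_force: 30.0
```

Emit:
{"api": "step_arm", "payload": {"targets": [[0, [0, 0.1, 0], [0, 0, 0]], [0, [0, 0.2, 0], [0, 0, 0]], [0, [0, 0.3, 0], [0, 0, 0]], [0, [0, 0.3, 0], [0, 0, 0]], [0, [0, 0.3, 0], [0, 0, 0]]]}}

```text
clock: 3.85
ee_pos: [0.5429, 0.2557, 0.1541]
orientation: [-3.141, 0.001, -2.999]
ft_force: [0.3, -5.0, 5.7]
gripper_width: 0.0177
grip_force: 30.0
```

```bash
python3 - <<'E'
from h import *
s=readout.state(); print(loc(s["ee_pos"]),R.T@s["ft_force"],s["gripper_width"]); snap("wrist","w2")
E
```

```text
[-72.49850555   0.21340447 154.10295404] [-0.46711518 -5.0304969   5.71025858] 0.01770548927973172
```

View pics/w2.png

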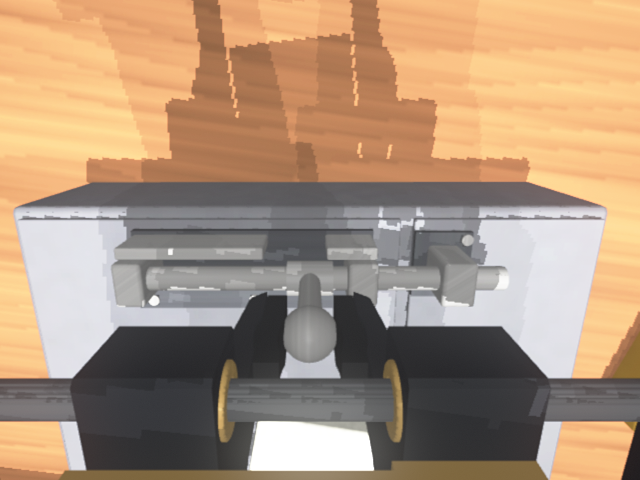

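The bolt runs through the keeper at (460,275) against its stop (5 N), and the handle stands opposite the notch gap (270-328). Now I turn it along the arc.

Emit:
{"api": "step_arm", "payload": {"targets": [[0, [0.4, -0.05, 0.01], [0, 0, 0]], [0, [0.81, -0.05, 0.06], [0, 0, 0]], [0, [1.2, -0.05, 0.13], [0, 0, 0]], [0, [1.6, -0.05, 0.22], [0, 0, 0]], [0, [2.0, -0.05, 0.36], [0, 0, 0]], [0, [2.36, -0.05, 0.5], [0, 0, 0]], [0, [2.72, -0.05, 0.68], [0, 0, 0]], [0, [3.07, -0.05, 0.88], [0, 0, 0]], [0, [3.41, -0.05, 1.11], [0, 0, 0]], [0, [3.73, -0.05, 1.36], [0, 0, 0]], [0, [3.73, -0.05, 1.36], [0, 0, 0]]]}}

```text
clock: 5.0
ee_pos: [0.5055, 0.2501, 0.1395]
orientation: [3.141, -0.001, -2.999]
ft_force: [3.7, 0.3, -6.2]
gripper_width: 0.0176
grip_force: 30.0
```

```bash
python3 - <<'E'
from h import *
s=readout.state(); print(loc(s["ee_pos"]),R.T@s["ft_force"],s["gripper_width"])
E
```

```text
[-1.10351068e+02 -1.18857520e-02  1.39464627e+02] [ 3.7113686  -0.25466328 -6.23614196] 0.017560014771060478
```

Emit:
{"api": "step_arm", "payload": {"targets": [[0, [0.3, 0, 0.27], [0, 0, 0]], [0, [0.58, 0, 0.56], [0, 0, 0]], [0, [0.84, 0, 0.87], [0, 0, 0]], [0, [1.08, 0, 1.2], [0, 0, 0]], [0, [1.3, 0, 1.55], [0, 0, 0]], [0, [1.48, 0, 1.9], [0, 0, 0]], [0, [1.79, 0, 2.65], [0, 0, 0]], [0, [1.98, 0, 3.43], [0, 0, 0]], [0, [2.06, 0, 4.04], [0, 0, 0]], [0, [2.07, 0, 4.4], [0, 0, 0]], [0, [2.07, 0, 4.5], [0, 0, 0]], [0, [2.07, 0, 4.5], [0, 0, 0]]]}}

```text
clock: 6.2
ee_pos: [0.4843, 0.247, 0.0944]
orientation: [-3.142, -0.003, -2.999]
ft_force: [-5.0, -0.8, 0.7]
gripper_width: 0.0161
grip_force: 29.9
```

```bash
python3 - <<'E'
from h import *
s=readout.state(); print(loc(s["ee_pos"]),R.T@s["ft_force"],s["gripper_width"]); snap("wrist","w3")
E
```

```text
[-1.31737922e+02 -4.50156478e-02  9.44011677e+01] [-5.10673615 -0.07440461  0.662129  ] 0.01611131536863525
```

View pics/w3.png

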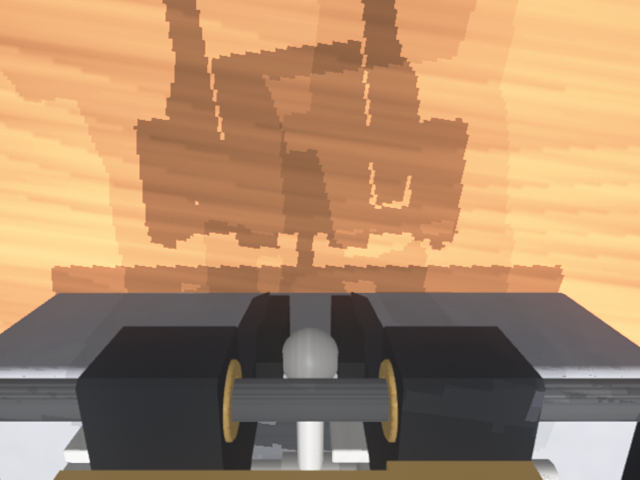

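The handle lies in the notch, pointing out over the front edge, with the ball at (310,352). I open, rise clear and measure the ball.

Emit:
{"api": "step_arm", "payload": {"targets": [[40, [0, 0, 0], [0, 0, 0]], [40, [0, 0, 0], [0, 0, 0]], [40, [0, 0, 0], [0, 0, 0]], [40, [0, 0, 0], [0, 0, 0]], [40, [0, 0, -3], [0, 0, 0]], [40, [0, 0, -7], [0, 0, 0]], [40, [0, 0, -12], [0, 0, 0]], [40, [-4, 0, -12], [0, 0, 0]], [40, [-8, 0, -12], [0, 0, 0]], [40, [-12, 0, -12], [0, 0, 0]], [40, [-12, 0, -12], [0, 0, 0]], [40, [-12, 0, -12], [0, 0, 0]]]}}

```text
clock: 7.45
ee_pos: [0.6043, 0.264, 0.2143]
orientation: [-3.142, -0.001, -3.0]
ft_force: [0.8, 0.6, 0.1]
gripper_width: 0.0355
grip_force: 0.0
```

```bash
python3 - <<'E'
from h import *
from scipy.optimize import least_squares
s=readout.state(); print(s["clock"],loc(s["ee_pos"]),s["ft_force"],s["gripper_width"])
for n in("top","wrist"):
    t=n+"4"; snap(n,t); z=np.load(t+".npz"); L=loc(z["P"][z["d"]>0])
    k=L[(L[:,0]>-150)&(L[:,0]<-115)&(abs(L[:,1])<20)&(L[:,2]>108)&(L[:,2]<180)]
    print(t,len(k))
    if len(k)>8: print(k.max(0),least_squares(lambda c:np.linalg.norm(k-c,axis=1)-10,k.mean(0)-[0,0,8],loss="soft_l1").x.round(1))
    b=L[(L[:,0]>-115)&(L[:,0]<-95)&(abs(L[:,1])<4)&(L[:,2]>100)&(L[:,2]<180)]
    if len(b): print("bar top",np.percentile(b[:,2],[10,50,90]))
E
```

```text
7.45 [-10.51308543  -0.2790009  214.2948549 ] [0.75816238 0.62006982 0.13483917] 0.035463341645201554
top4 144
[-115.67174336    8.66967422  130.82650474] [-127.5    0.5  118.9]
bar top [117.78902509 120.37386384 122.36238057]
wrist4 1423
[-115.01731434    9.16701345  131.21077798] [-129.1   -0.7  119.7]
bar top [119.5310516  121.10158592 122.73413321]
```

View pics/wrist4.png

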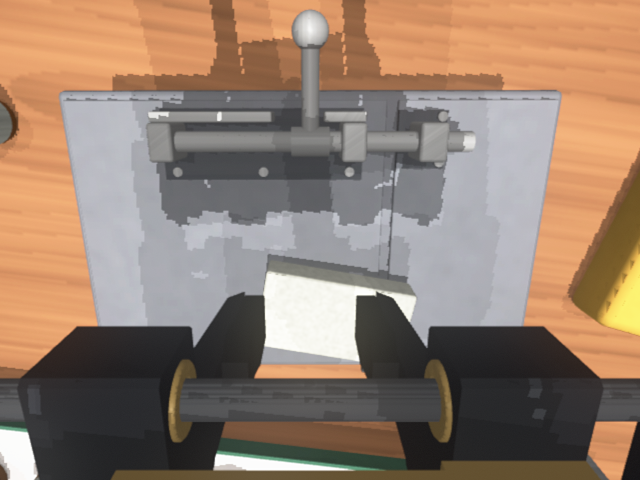

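The ball's centre is at z 119, about 7 mm short of level (a about 83 deg), and the bolt is through the keeper. I'll shut the fingers and press the ball down to its stop.

Emit:
{"api": "step_arm", "payload": {"targets": [[0, [4, 0, 0], [0, 0, 0]], [0, [8, 0, 0], [0, 0, 0]], [0, [11.7, 0, 0], [0, 0, 0]], [0, [11.7, 0, 0], [0, 0, 0]], [0, [11.7, 0, 3], [0, 0, 0]], [0, [11.7, 0, 6], [0, 0, 0]], [0, [11.7, 0, 8], [0, 0, 0]], [0, [11.7, 0, 8.4], [0, 0, 0]], [0, [11.7, 0, 8.7], [0, 0, 0]], [0, [11.7, 0, 9.0], [0, 0, 0]], [0, [11.7, 0, 9.2], [0, 0, 0]], [0, [11.7, 0, 9.2], [0, 0, 0]]]}}

```text
clock: 8.75
ee_pos: [0.4886, 0.2476, 0.1236]
orientation: [3.141, 0.001, -2.999]
ft_force: [-0.3, -0.7, -0.8]
gripper_width: 0.0004
grip_force: 0.1
```

Emit:
{"api": "step_arm", "payload": {"targets": [[0, [0, 0, 0.1], [0, 0, 0]], [0, [0, 0, 0.1], [0, 0, 0]], [0, [0, 0, 0.2], [0, 0, 0]], [0, [0, 0, 0.2], [0, 0, 0]]]}}

```text
clock: 9.15
ee_pos: [0.4885, 0.2476, 0.1217]
orientation: [3.141, 0.001, -2.999]
ft_force: [-1.8, 0.3, 5.9]
gripper_width: 0.0007
grip_force: 2.8
```

Emit:
{"api": "step_arm", "payload": {"targets": [[0, [0, 0, 0.1], [0, 0, 0]], [0, [0, 0, 0.1], [0, 0, 0]]]}}

```text
clock: 9.35
ee_pos: [0.4886, 0.2476, 0.1213]
orientation: [3.141, 0.001, -2.999]
ft_force: [-3.0, -0.8, 10.3]
gripper_width: 0.0001
grip_force: 5.4
```

The force climbs to 10 N with the tool hardly moving, so the handle is on its stop. I retreat upwards and check.

Emit:
{"api": "step_arm", "payload": {"targets": [[0, [0, 0, -2], [0, 0, 0]], [0, [0, 0, -5], [0, 0, 0]], [0, [0, 0, -9], [0, 0, 0]], [0, [-4, 0, -10], [0, 0, 0]], [0, [-8, 0, -10], [0, 0, 0]], [0, [-12, 0, -10], [0, 0, 0]], [0, [-12, 0, -10], [0, 0, 0]], [0, [-12, 0, -10], [0, 0, 0]]]}}

```text
clock: 10.15
ee_pos: [0.6073, 0.2644, 0.2191]
orientation: [-3.141, -0.001, -3.0]
ft_force: [-0.6, 0.2, -0.7]
gripper_width: 0.0002
grip_force: 0.0
```

```bash
python3 - <<'E'
from h import *
from scipy.optimize import least_squares
s=readout.state(); print(s["clock"],loc(s["ee_pos"]),s["ft_force"],s["joint_vel"].round(3))
for n in("top","wrist"):
    t=n+"5"; snap(n,t); z=np.load(t+".npz"); L=loc(z["P"][z["d"]>0])
    k=L[(L[:,0]>-150)&(L[:,0]<-115)&(abs(L[:,1])<20)&(L[:,2]>108)&(L[:,2]<180)]
    print(t,len(k))
    if len(k)>8: print(k.max(0),least_squares(lambda c:np.linalg.norm(k-c,axis=1)-10,k.mean(0)-[0,0,8],loss="soft_l1").x.round(1))
    b=L[(L[:,0]>-115)&(L[:,0]<-95)&(abs(L[:,1])<4)&(L[:,2]>100)&(L[:,2]<180)]
    if len(b): print("bar top",np.percentile(b[:,2],[10,50,90]))
E
```

```text
10.15 [ -7.56717545  -0.30200784 219.12484588] [-0.6260286   0.24984689 -0.71805949] [ 0.009 -0.039  0.034 -0.001 -0.002 -0.   ]
top5 146
[-115.20891097    7.81924191  123.40464046] [-127.5    0.5  111.9]
bar top [113.77762933 115.7611321  118.01111289]
wrist5 1311
[-115.00729456    8.9995046   123.62164763] [-129.4   -0.7  112.5]
bar top [115.48885953 116.95025972 117.99889412]
```

View pics/wrist5.png

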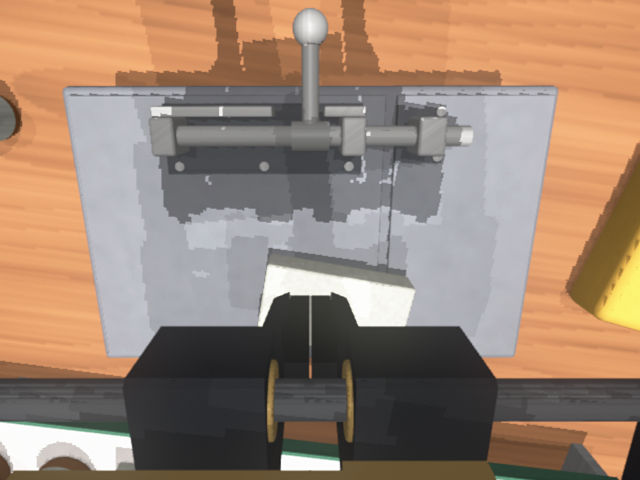

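The ball is at z 112 (level) and y about 0, and the bolt passes through the keeper at (432,135). The gripper is clear, so I hand in.

```bash
python3 -c "
from cell import robot; print(robot.job_done())"
```

```text
the job is handed in; nothing more can be done
None
```

The larger chest is bolted: its bolt is fully across in the keeper and the handle is down level in the notch; the smaller chest was not touched, and the job was handed in at about 10 s.

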